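Even out two spin-dryer racks on the balance

TASK

The balance on the bench carries the two racks that will hang on opposite arms of the spin dryer, so they must weigh the same; now one is heavier. Find the one steel knob that evens them out, draw it straight up out of the heavy rack, feel for a free nest in the light rack and seat it fully home, so that with your hand off the pans come to rest level and all four knobs stand upright in their nests. Go gently: the pan you are loading must never bear more than 2.5 kg, your own push counted; drop or topple no knob, and leave everything else on the bench where it is.

Things in the scene. Friction and masses are not known exactly. Their poses are not given: they have to be found in the camera images.
- balance: two-pan balance fixed on the bench: grey base 150 mm (x) by 360 mm (y), 32 mm high; housing, white scale plate and pointer in the middle up to 133 mm. Origin under the base's middle, on the bench; x across the beam, away from the robot, y along the beam to the left pan. Each pan holds a loose white rack: one has three knobs, the other a knob in its middle nest only; which is which changes.
- beam (a joint): tilt of the beam, rad: 0 level, positive when the left pan is high (right side heavier), stops at -0.065 and 0.065. 100 g of difference tips it 0.027 (7.7 mm between the pans); damped, it settles within 1 s. A pushed pan yields 1 mm per 0.26 N beyond the difference of the loads, as far as the rigid stop.
- pan_left: left pan, a flat steel tray 190 mm (x) by 114 mm (y) with a rim 9 mm high, 2 mm thick; centre 140 mm from the pivot at y = +140 mm of the balance. Origin: centre of its floor's upper side (94 mm above the bench when level), axes as the balance's. It stays flat as it rises and sinks. While it is being loaded, rack, knobs and push together must stay under 25 N.
- pan_right: right pan at y = -140 mm, else like the left. The rack in each pan: white plastic block of 260 g, 170 x 72 x 16 mm (top 16 mm above the pan's floor), three through nests of 17.2 mm in a row, 52 mm apart, the middle one at its centre. The row runs roughly along the pan's x; the rack lies up to 5 mm off the pan's middle, turned up to 0.16 rad: not measured, see the knobs in it.
- knob_18: turned steel knob, plain upright cylinder 34 mm across, head 18.5 mm high, about 150 g (within 3 %). Origin: centre of its shoulder (underside of the head), z up; below it a spigot 16 mm across, 12 mm long, end chamfered 1 mm, stands in a nest of a rack with the shoulder on the rack's top.
- knob_32: turned steel knob, plain upright cylinder 34 mm across, head 32.5 mm high, about 250 g (within 3 %). Origin: centre of its shoulder (underside of the head), z up; below it a spigot 16 mm across, 12 mm long, end chamfered 1 mm, stands in a nest of a rack with the shoulder on the rack's top.
- knob_46: turned steel knob, plain upright cylinder 34 mm across, head 46.5 mm high, about 350 g (within 3 %). Origin: centre of its shoulder (underside of the head), z up; below it a spigot 16 mm across, 12 mm long, end chamfered 1 mm, stands in a nest of a rack with the shoulder on the rack's top.
- knob_60: turned steel knob, plain upright cylinder 34 mm across, head 60.5 mm high, about 450 g (within 3 %). Origin: centre of its shoulder (underside of the head), z up; below it a spigot 16 mm across, 12 mm long, end chamfered 1 mm, stands in a nest of a rack with the shoulder on the rack's top.
- print_pad: bystander: spare printing pad, dull red rubber dome on a wooden block 60 by 60 mm, 50 mm high, in front of the balance; origin under its centre
- ink_jar: bystander: jar 64 mm across, 75 mm high, behind the balance on its left; origin under its centre
- screwdriver: bystander: screwdriver 170 mm long lying behind the balance; origin under its middle, x along it
- tape_roll: bystander: roll of paper tape 84 mm across, 24 mm high, left of the balance; origin under its centre
- ink_knife: bystander: ink knife 200 mm long with a wooden handle, lying right of the balance; origin under its middle, x along it
- solvent_bottle: bystander: white bottle 60 mm across, 150 mm high, behind the balance on its right; origin under its centre
Things that resemble listed ones, but are neither listed nor needed, are in the scene too. Leave any purple look-alike of the knob_60 alone.

How it is judged (in metres and radians):
At the end, for the whole second after the job is handed in: The beam is at rest and level within 0.015 rad (pans within about 4 mm of the same height); each of the four knobs stands upright (within 0.06 rad) in a nest of a rack on a pan, fully home: shoulder on the rack, 14 to 18.5 mm above the pan's floor (value of joint beam between -0.015 and 0.015 rad and velocity of joint beam between -0.03 and 0.03 rad/s and angle between each of knob_18, knob_32, knob_46, knob_60's own z axis and vertical below 0.06 rad and ((x of knob_18 in the frame of pan_left between -0.075 and 0.075 m and y of knob_18 in the frame of pan_left between -0.03 and 0.03 m and z of knob_18 in the frame of pan_left between 0.014 and 0.0185 m) or (x of knob_18 in the frame of pan_right between -0.075 and 0.075 m and y of knob_18 in the frame of pan_right between -0.03 and 0.03 m and z of knob_18 in the frame of pan_right between 0.014 and 0.0185 m)) and ((x of knob_32 in the frame of pan_left between -0.075 and 0.075 m and y of knob_32 in the frame of pan_left between -0.03 and 0.03 m and z of knob_32 in the frame of pan_left between 0.014 and 0.0185 m) or (x of knob_32 in the frame of pan_right between -0.075 and 0.075 m and y of knob_32 in the frame of pan_right between -0.03 and 0.03 m and z of knob_32 in the frame of pan_right between 0.014 and 0.0185 m)) and ((x of knob_46 in the frame of pan_left between -0.075 and 0.075 m and y of knob_46 in the frame of pan_left between -0.03 and 0.03 m and z of knob_46 in the frame of pan_left between 0.014 and 0.0185 m) or (x of knob_46 in the frame of pan_right between -0.075 and 0.075 m and y of knob_46 in the frame of pan_right between -0.03 and 0.03 m and z of knob_46 in the frame of pan_right between 0.014 and 0.0185 m)) and ((x of knob_60 in the frame of pan_left between -0.075 and 0.075 m and y of knob_60 in the frame of pan_left between -0.03 and 0.03 m and z of knob_60 in the frame of pan_left between 0.014 and 0.0185 m) or (x of knob_60 in the frame of pan_right between -0.075 and 0.075 m and y of knob_60 in the frame of pan_right between -0.03 and 0.03 m and z of knob_60 in the frame of pan_right between 0.014 and 0.0185 m))); the robot touches nothing.
It fails at once if the left pan, with no more than two knobs on or over its side, bears more than 25 N in all (2.5 kg: rack, knobs and the robot's push together) (contact force between pan_left and anything else above 25 N and not (y of each of knob_18, knob_32, knob_46 in the frame of balance above 0 m or y of each of knob_18, knob_32, knob_60 in the frame of balance above 0 m or y of each of knob_18, knob_46, knob_60 in the frame of balance above 0 m or y of each of knob_32, knob_46, knob_60 in the frame of balance above 0 m)).
It fails at once if the right pan, with no more than two knobs on or over its side, bears more than 25 N in all (2.5 kg: rack, knobs and the robot's push together) (contact force between pan_right and anything else above 25 N and not (y of each of knob_18, knob_32, knob_46 in the frame of balance below 0 m or y of each of knob_18, knob_32, knob_60 in the frame of balance below 0 m or y of each of knob_18, knob_46, knob_60 in the frame of balance below 0 m or y of each of knob_32, knob_46, knob_60 in the frame of balance below 0 m)).
It fails at once if a knob is toppled (leans more than 0.6 rad) or dropped off the balance (angle between any of knob_18, knob_32, knob_46, knob_60's own z axis and vertical above 0.6 rad or height (world z) of any of knob_18, knob_32, knob_46, knob_60 below 0.07 m).
It fails at once if another thing on the bench is pushed more than 25 mm (distance of any of print_pad, ink_jar, screwdriver, tape_roll, ink_knife, solvent_bottle from where it was at the start of the episode above 0.025 m).
It also fails if it takes over 51 s, if anything falls off the work surface, if the arm or the gripper's body presses on something with over 40 N, if the wrist force passes 120 N, or if a joint passes its speed limit or range.

ROBOT

A 7-joint arm with a two-finger parallel gripper is mounted at the origin on the work surface. World frame = base frame: x ahead of the robot, y to its left, z up, the work surface at z = 0. Lengths are in mm, angles in rad, forces in N, time in s.
With the tool pointing down it reaches from about 425 to 1025 mm from the base axis. Payload 9.4 kg.
Tool frame: the origin (TCP) lies at the very end of the fingers, on their centre line; the grasp point (between the pads) lies tcp_to_grasp behind it (tcp_to_grasp is the distance from the TCP to the grasp point, in mm); z points along the fingers, y is the line along which they close (so a half turn about z gives the same grasp; the last joint's range is limited). The gripper opens to 93 mm and grips with 3 to 60 N. Pads are 15 mm wide; open, the fingers measure 128 mm over their backs; the gripper's body (75 mm by 188 mm) begins 65 mm behind the grasp point.
Start: joints at [-1.264, 0.599, -0.003, 1.599, 0.002, 0.943, -0.08], TCP at [271.478, 672.253, 218.618] pointing down, gripper open.
Joint ranges: [-2.57, 2.57], [-0.35, 1.97], [-1.29, 1.29], [0.11, 2.56], [-1.05, 4.19], [0.11, 1.86], [-2.63, 2.63]. Speed limits (rad/s): [2.22, 2.22, 3.01, 3.01, 3.14, 3.14, 3.14].

INTERFACE

Orientations are given as a unit quaternion [x, y, z, w].
In Python, from workcell import read_state, capture, camera_params, hand_in, tcp_to_grasp gives the robot as it stands.
- The arm moves only by the tool step_arm, never from a script. Its argument "increments" is a list of rows, each an object with "jaw": the opening, from -1 (shut) to 1 (fully open); "delta_pos": the shift along the tool's x, y, z in units of 40 mm (1.0 is 40 mm), a list of three; "yaw": the turn about the tool's z in units of 6 degrees (1.0 is 6 degrees). In form: [{"jaw": jaw, "delta_pos": [x, y, z], "yaw": yaw}, ...]. A call has 1 to 20 rows; each row is the pose to reach, as a shift and turn from the pose commanded when the call began, along the tool's axes at that moment; what a row does not reach only later rows make up. A row lasts 1/12 s, in which the tool goes at most 41.7 mm and 7.16 degrees, less where a joint would pass 70% of its speed; a pose out of reach is approached as far as the arm can. A call with a gripper value outside its range is refused whole. The fingers move at their own pace and stop on an object; the grip force is fixed at half the most. Time passes only in rows, so rows that repeat a pose let the fingers close. It gives the time, the measured TCP pose, the force, the opening and the grip force at its end, in the units of the state.
- read_state(): the state, without advancing time (a new reading comes with each control period).
- capture(name): name is "scene" or "top"; returns the picture (480x640x3 uint8, red, green, blue); there is no depth.
- camera_params(name): a dict with "fx", "fy", "cx", "cy" (pixels), "D" ([k1, k2, p1, p2, k3] as OpenCV has them; the pictures are not rectified), "rvec" (rotation vector, rad) and "tvec" (3), from world to camera coordinates, as OpenCV has them. Camera axes: x right, y down, z forward; pixel columns grow to the right and rows downward; lengths in mm; the calibration is good to about 2 mm. A picture is of the moment at which its call begins. camera_params takes no time and is no camera call.
- hand_in(): hands the job in; it is judged then, once.
The state is a dict: "t": time; "joint_pos": joint angles; "qd": joint speeds; "effort": joint torques, N m; "tool_pos": TCP position; "tcp_rot": TCP orientation; "contact_force": force on the tool from outside, world axes, zero at the start; "moment": the same for the moment, N m; "finger_gap": opening from 0.0 (shut) to 1.0 (fully open); "finger_force": force on a finger pad.
Only numpy, scipy, OpenCV 4.12 (cv2) and the standard library are available. Lean on these libraries where they do the work, as an engineer would, in place of code of your own. Each camera call takes 0.05 s, during which the arm holds its last target. There are 200 camera calls.

## Working session

There is one attempt and no reset: what is moved stays moved. The work goes in short steps, Python scripts to look and compute and a tool call to move; the robot and the scene stay as the last step left them, time stands still between calls to the robot, and variables do not carry over. Pictures are saved under pics/ and viewed, at most 10 in all, crops included, and the job is handed in when it is done.

Besides the shell and the picture viewer there is one more tool, called as a command line: name --argument value ..., lists and objects as JSON in quotes. step_arm: Moves the arm, as the interface text tells. Its arguments: {"type":"object","properties":{"increments":{"type":"array","items":{"type":"object","properties":{"jaw":{"type":"number"},"delta_pos":{"type":"array","items":{"type":"number"}},"yaw":{"type":"number"}}}}},"required":["increments"]}

```bash
mkdir -p pics; cat > h.py <<'E'
import numpy as np, cv2
from workcell import *
def cam(n):
    p=camera_params(n);K=np.array([[p['fx'],0,p['cx']],[0,p['fy'],p['cy']],[0,0,1.]])
    return K,np.array(p['D'],float),np.array(p['rvec'],float),np.array(p['tvec'],float)
def ray(n,uv):
    K,D,r,t=cam(n);R=cv2.Rodrigues(r)[0]
    q=cv2.undistortPoints(np.array(uv,float).reshape(-1,1,2),K,D).reshape(-1,2)
    d=np.c_[q,np.ones(len(q))]@R; return -R.T@t,d
def plane(n,uv,z):
    c,d=ray(n,uv); return c+d*((z-c[2])/d[:,2])[:,None]
def proj(n,P):
    K,D,r,t=cam(n);return cv2.projectPoints(np.array(P,float).reshape(-1,1,3),r,t,K,D)[0].reshape(-1,2)
def save(n,f):
    im=capture(n)
    cv2.imwrite('pics/'+f,im[:,:,::-1]);return im
E
python3 - <<'E'
from h import *
for n in('scene','top'):
    save(n,n+'0.png');c,d=ray(n,[320,240]);print(n,c,d,cam(n)[0][0,0])
print(tcp_to_grasp,read_state())
E
```

```text
scene [1216.14086276  264.21393355  736.96225517] [[-0.6833473  -0.27664009 -0.67575805]] 478.51062035200374
top [408.76762286  19.37592839 935.31719434] [[ 0.15648842 -0.02811276 -0.98728869]] 521.7208029732079
18.8 {'t': 0.1, 'joint_pos': array([-1.2637147 ,  0.60001728, -0.00252986,  1.60003635,  0.00180863,
        0.94289375, -0.07980242]), 'qd': array([ 0.00067807, -0.00236557, -0.00124008, -0.00285283,  0.00021863,
       -0.00123016,  0.00014069]), 'effort': array([ 4.55713642e-03, -7.66546941e+01,  1.50225766e+00, -2.52939105e+01,
       -5.22564235e-02,  1.34732755e-02,  5.25248402e-05]), 'tool_pos': array([271.32447156, 671.85589289, 217.87146648]), 'tcp_rot': array([ 1.90690772e-01,  9.81649923e-01, -6.73886512e-04, -5.88737270e-05]), 'contact_force': array([-0.10590194, -0.50845296,  1.04933067]), 'moment': array([ 0.01853918, -0.00019764,  0.0219851 ]), 'finger_force': 0.0, 'finger_gap': 1.0014852846980162}
```

View pics/scene0.png

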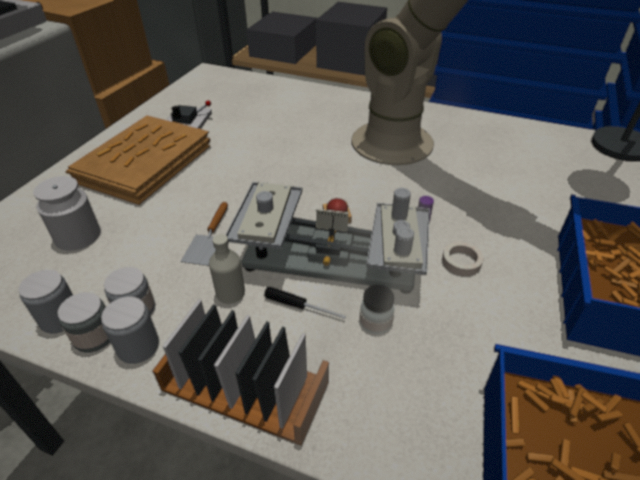

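View pics/top0.png

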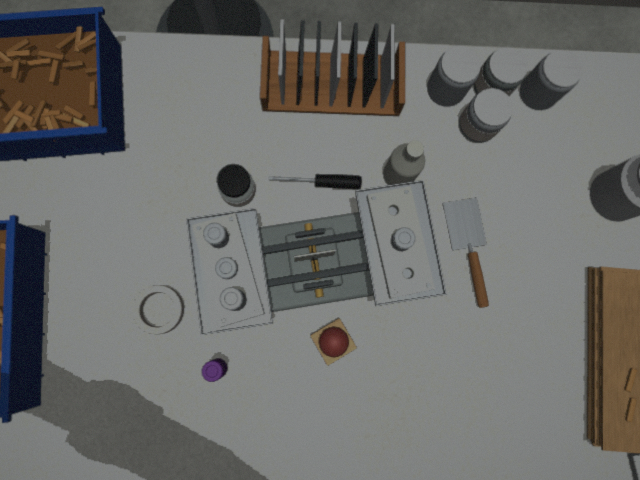

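The left pan carries three knobs (top view px (214,235), (227,268), (232,298)). The right pan carries one at (403,238), with free nests at about (393,210) and (408,272). The purple look-alike stands on the bench at (213,370). Next I'll enlarge both pans to measure head heights.

```bash
python3 - <<'E'
import cv2,numpy as np
t=cv2.imread('pics/top0.png');s=cv2.imread('pics/scene0.png')
a=cv2.resize(t[172:342,180:280],None,fx=3.5,fy=3.5,interpolation=3)
b=cv2.resize(t[172:342,350:450],None,fx=3.5,fy=3.5,interpolation=3)
cv2.imwrite('pics/t1.png',np.hstack([a,b]))
cv2.imwrite('pics/s1.png',cv2.resize(s[175:295,225:440],None,fx=3.7,fy=3.7,interpolation=3))
E
```

```text
(no output)
```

View pics/t1.png

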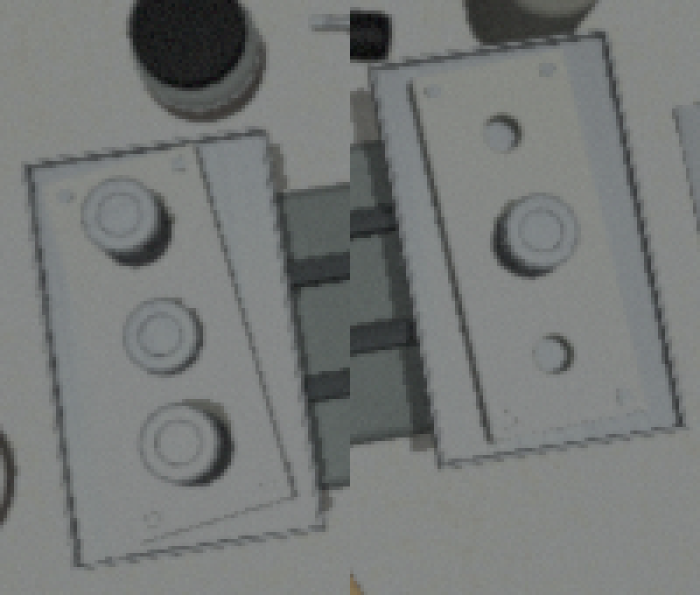

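View pics/s1.png

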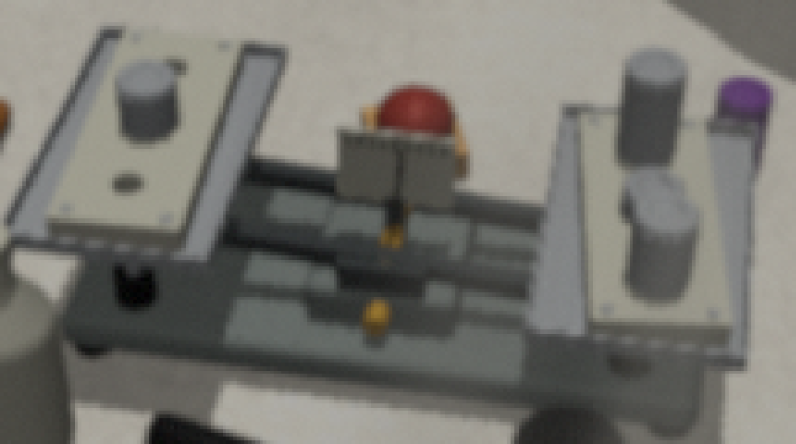

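```bash
python3 - <<'E'
from h import *
T={'Lfar':(214.3,231.4),'Lmid':(225.4,267.7),'Lnear':(230.9,298.6),'R':(404.3,237.7),'Hfar':(393.4,210.6),'Hnear':(408.3,273.1)}
S={'Lfar':(404.7,232.3),'Lmid':(400.7,225),'Lnear':(402,192.6),'R':(264.5,196.1),'Hfar':(259.3,224.5),'Hnear':(272.8,193.1)}
for k in T:
    c1,d1=ray('top',[T[k]]);c2,d2=ray('scene',[S[k]]);d1,d2=d1[0],d2[0]
    a=np.linalg.lstsq(np.c_[d1,-d2],c2-c1,rcond=None)[0];p,q=c1+a[0]*d1,c2+a[1]*d2
    base=84.9+16 if k[0]=='L' else 119.1
    print(k,np.round((p+q)/2,1),'gap',np.round(p-q,1),'h',round((p+q)[2]/2-base,1),
      {h:plane('top',[T[k]],base+h)[0,:2].round(1).tolist() for h in ([0] if k[0]=='H' else [18.5,32.5,46.5,60.5])})
L=np.array([[25,165],[265,130],[323,525],[80,565]])/3.5+[180,172]
R=(np.array([[372,68],[605,33],[684,427],[440,466]])-[350,0])/3.5+[350,172]
for n,q,z in(('L',L,94),('R',R,112)):
    p=plane('top',q,z)[:,:2];v=p[[0,1]].sum(0)-p[[2,3]].sum(0);print(n,p.round(1).tolist(),p.mean(0),np.arctan2(v[1],v[0]))
E
```

```text
Lfar [541.9 159.8 146.4] gap [ 0.7 -2.6 -0.3] h 45.5 {18.5: [546.8, 163.2], 32.5: [544.4, 160.8], 46.5: [542.0, 158.3], 60.5: [539.7, 155.8]}
Lmid [490.  143.1 117.5] gap [ 0.1 -0.2 -0. ] h 16.6 {18.5: [489.9, 142.7], 32.5: [488.5, 140.6], 46.5: [487.1, 138.5], 60.5: [485.7, 136.4]}
Lnear [440.3 127.2 158.5] gap [ 0.5 -1.8 -0.2] h 57.6 {18.5: [442.2, 131.7], 32.5: [441.6, 129.8], 46.5: [441.0, 127.9], 60.5: [440.4, 125.9]}
R [ 540.5 -131.3  148.5] gap [ 0.9 -2.5  0.6] h 29.4 {18.5: [542.8, -134.7], 32.5: [540.5, -132.0], 46.5: [538.1, -129.3], 60.5: [535.8, -126.6]}
Hfar [ 590.  -120.4  115.6] gap [ 0.6 -1.7  0.4] h -3.5 {0: [589.5, -120.7]}
Hnear [ 488.6 -142.1  117.2] gap [ 1.9 -5.5  1.3] h -1.9 {0: [489.5, -144.6]}
L [[570.0, 212.8], [590.2, 102.3], [408.0, 67.9], [387.5, 176.4]] [488.90926391 139.8476112 ] 0.19177391838674102
R [[621.0, -61.1], [641.6, -170.4], [458.6, -205.3], [438.2, -94.3]] [ 539.84256939 -132.77595721] 0.18423675299067963
```

Triangulated head heights: left far 45.5 mm (knob_46), left mid 16.6 mm (knob_18), left near 57.6 mm (knob_60) and right 29.4 mm (knob_32). The balance needs 600 g per side, and the right pan has 250 g, so knob_46 (top px (214,231), scene px (405,232)) has to move. The purple one stands on the bench and is not a candidate. I'll use the far right nest at (591,-120), since the scene camera can see it.

```bash
cat >> h.py <<'E'
def units(P,ang=None):
    from scipy.spatial.transform import Rotation as Ro
    s=read_state();R=Ro.from_quat(s['tcp_rot']).as_matrix()
    d=R.T@(np.array(P,float)-s['tool_pos'])/40
    a=np.arctan2(R[1,1],R[0,1]);print('t',round(s['t'],2),'pos',s['tool_pos'].round(1),'yang',round(a,3),'F',s['contact_force'].round(2),'gap',round(s['finger_gap']*93,1),'ff',round(s['finger_force'],1),
     'q7',s['joint_pos'][6].round(2))
    print('units',d.round(3),'yaw',None if ang is None else round(-np.degrees((ang-a+np.pi/2)%np.pi-np.pi/2)/6,2),'maxrot tilt',R[:,2].round(4))
E
python3 -c "
from h import *
units([542,158.5,190],1.88)"
```

```text
t 0.1 pos [271.3 671.9 217.9] yang 1.187 F [-0.11 -0.51  1.05] gap 93.1 ff 0.0 q7 -0.08
units [-11.079  -9.366   0.711] yaw -6.62 maxrot tilt [-4.0e-04 -1.3e-03 -1.0e+00]
```

step_arm --increments '[{"jaw": 1, "delta_pos": [-5.5, -4.7, 0], "yaw": -3.3}, {"jaw": 1, "delta_pos": [-11.08, -9.37, 0.3], "yaw": -6.62}, {"jaw": 1, "delta_pos": [-11.08, -9.37, 0.3], "yaw": -6.62}, {"jaw": 1, "delta_pos": [-11.08, -9.37, 0.3], "yaw": -6.62}, {"jaw": 1, "delta_pos": [-11.08, -9.37, 0.3], "yaw": -6.62}, {"jaw": 1, "delta_pos": [-11.08, -9.37, 0.3], "yaw": -6.62}, {"jaw": 1, "delta_pos": [-11.08, -9.37, 0.3], "yaw": -6.62}, {"jaw": 1, "delta_pos": [-11.08, -9.37, 0.3], "yaw": -6.62}, {"jaw": 1, "delta_pos": [-11.08, -9.37, 0.3], "yaw": -6.62}, {"jaw": 1, "delta_pos": [-11.08, -9.37, 0.3], "yaw": -6.62}, {"jaw": 1, "delta_pos": [-11.08, -9.37, 0.3], "yaw": -6.62}, {"jaw": 1, "delta_pos": [-11.08, -9.37, 0.3], "yaw": -6.62}, {"jaw": 1, "delta_pos": [-11.08, -9.37, 0.71], "yaw": -6.62}, {"jaw": 1, "delta_pos": [-11.08, -9.37, 0.71], "yaw": -6.62}, {"jaw": 1, "delta_pos": [-11.08, -9.37, 0.71], "yaw": -6.62}, {"jaw": 1, "delta_pos": [-11.08, -9.37, 0.71], "yaw": -6.62}, {"jaw": 1, "delta_pos": [-11.08, -9.37, 0.71], "yaw": -6.62}, {"jaw": 1, "delta_pos": [-11.08, -9.37, 0.71], "yaw": -6.62}, {"jaw": 1, "delta_pos": [-11.08, -9.37, 0.71], "yaw": -6.62}, {"jaw": 1, "delta_pos": [-11.08, -9.37, 0.71], "yaw": -6.62}]'

```text
t: 1.77
tool_pos: [541.7, 160.2, 190.5]
tcp_rot: [-0.155, 0.988, 0.0, 0.0]
contact_force: [-0.8, -0.3, -0.1]
finger_gap: 1.001
finger_force: 0.0
```

```bash
python3 -c "
from h import *
units([542,158.5,112],1.88)
im=np.vstack([capture('scene')[130:300,300:460],capture('top')[170:340,160:320]])
cv2.imwrite('pics/c2.png',cv2.resize(np.hstack([im[:170],im[170:]]),None,fx=2.5,fy=2.5,interpolation=3)[:,:,::-1])"
```

```text
t 1.77 pos [541.7 160.2 190.5] yang 1.883 F [-0.75 -0.29 -0.15] gap 93.1 ff 0.0 q7 1.37
units [ 0.006 -0.043  1.962] yaw 0.02 maxrot tilt [ 2.e-04  4.e-04 -1.e+00]
```

View pics/c2.png

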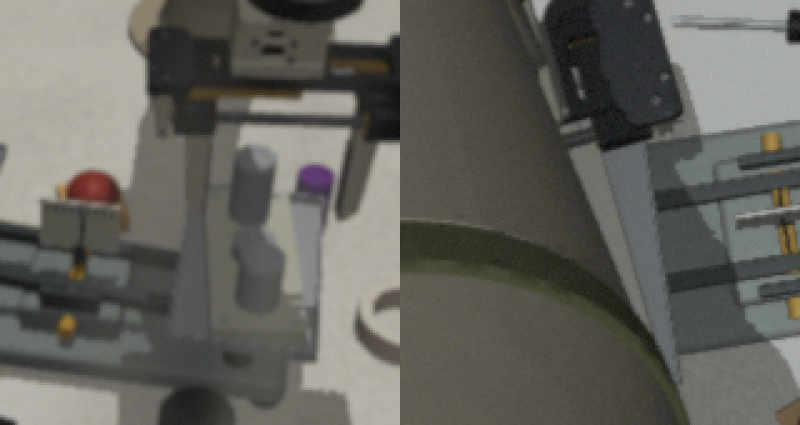

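The fingers straddle the knob across the row, as intended. I'll go down and close in two stages.

step_arm --increments '[{"jaw": 1, "delta_pos": [0, -0.04, 0.6], "yaw": 0}, {"jaw": 0.6, "delta_pos": [0, -0.04, 1.2], "yaw": 0}, {"jaw": 0.3, "delta_pos": [0, -0.04, 1.7], "yaw": 0}, {"jaw": 0.1, "delta_pos": [0, -0.04, 2.02], "yaw": 0}, {"jaw": -0.1, "delta_pos": [0, -0.04, 2.02], "yaw": 0}, {"jaw": -0.14, "delta_pos": [0, -0.04, 2.02], "yaw": 0}, {"jaw": -0.14, "delta_pos": [0, -0.04, 2.02], "yaw": 0}, {"jaw": -0.14, "delta_pos": [0, -0.04, 2.02], "yaw": 0}]'

```text
t: 2.53
tool_pos: [543.2, 157.6, 110.5]
tcp_rot: [-0.154, 0.988, 0.0, 0.001]
contact_force: [-0.8, -0.6, 0.2]
finger_gap: 0.548
finger_force: 0.0
```

```bash
python3 -c "
from h import *
units([542,158.5,109],1.88)"
```

```text
t 2.53 pos [543.2 157.6 110.5] yang 1.88 F [-0.8  -0.57  0.18] gap 50.9 ff 0.0 q7 1.34
units [0.021 0.031 0.038] yaw 0.0 maxrot tilt [ 1.7e-03  6.0e-04 -1.0e+00]
```

step_arm --increments '[{"jaw": -0.14, "delta_pos": [0.02, 0.02, 0.03], "yaw": 0}, {"jaw": -0.2, "delta_pos": [0.02, 0.02, 0.03], "yaw": 0}, {"jaw": -0.24, "delta_pos": [0.02, 0.02, 0.03], "yaw": 0}, {"jaw": -0.3, "delta_pos": [0.02, 0.02, 0.03], "yaw": 0}, {"jaw": -0.4, "delta_pos": [0.02, 0.02, 0.03], "yaw": 0}, {"jaw": -0.6, "delta_pos": [0.02, 0.02, 0.03], "yaw": 0}, {"jaw": -1, "delta_pos": [0.02, 0.02, 0.03], "yaw": 0}, {"jaw": -1, "delta_pos": [0.02, 0.02, 0.03], "yaw": 0}, {"jaw": -1, "delta_pos": [0.02, 0.02, 0.03], "yaw": 0}]'

```text
t: 3.28
tool_pos: [541.6, 159.3, 108.8]
tcp_rot: [-0.155, 0.988, 0.001, 0.0]
contact_force: [-1.8, 4.9, 4.8]
finger_gap: 0.362
finger_force: 30.0
```

```bash
python3 -c "
from h import *
units([542,158.5,109],1.88)"
```

```text
t 3.28 pos [541.6 159.3 108.8] yang 1.881 F [-1.83  4.91  4.79] gap 33.6 ff 30.0 q7 1.34
units [-0.005 -0.022 -0.004] yaw 0.01 maxrot tilt [ 7.0e-04  1.6e-03 -1.0e+00]
```

Gripped, with 5 N of side force. I'll ease the tool 1 mm toward +y and then look before lifting.

step_arm --increments '[{"jaw": -1, "delta_pos": [0, 0.02, 0], "yaw": 0}, {"jaw": -1, "delta_pos": [0, 0.04, 0], "yaw": 0}, {"jaw": -1, "delta_pos": [0, 0.04, 0], "yaw": 0}, {"jaw": -1, "delta_pos": [0, 0.04, 0], "yaw": 0}]'

```text
t: 3.62
tool_pos: [541.5, 159.3, 108.8]
tcp_rot: [-0.154, 0.988, -0.0, 0.001]
contact_force: [-1.2, 0.6, 5.2]
finger_gap: 0.359
finger_force: 30.0
```

step_arm --increments '[{"jaw": -1, "delta_pos": [0, 0, -0.05], "yaw": 0}, {"jaw": -1, "delta_pos": [0, 0, -0.1], "yaw": 0}, {"jaw": -1, "delta_pos": [0, 0, -0.15], "yaw": 0}, {"jaw": -1, "delta_pos": [0, 0, -0.2], "yaw": 0}, {"jaw": -1, "delta_pos": [0, 0, -0.25], "yaw": 0}, {"jaw": -1, "delta_pos": [0, 0, -0.3], "yaw": 0}, {"jaw": -1, "delta_pos": [0, 0, -0.37], "yaw": 0}, {"jaw": -1, "delta_pos": [0, 0, -0.45], "yaw": 0}, {"jaw": -1, "delta_pos": [0, 0, -0.7], "yaw": 0}, {"jaw": -1, "delta_pos": [0, 0, -1.2], "yaw": 0}, {"jaw": -1, "delta_pos": [0, 0, -1.8], "yaw": 0}, {"jaw": -1, "delta_pos": [0, 0, -2.2], "yaw": 0}, {"jaw": -1, "delta_pos": [0, 0, -2.2], "yaw": 0}, {"jaw": -1, "delta_pos": [0, 0, -2.2], "yaw": 0}]'

```text
t: 4.78
tool_pos: [541.4, 159.2, 197.2]
tcp_rot: [-0.154, 0.988, 0.0, 0.001]
contact_force: [0.4, 0.2, -4.7]
finger_gap: 0.364
finger_force: 30.0
```

```bash
python3 -c "
from h import *
units([590.5,-120,197],1.8)
im=capture('scene')[100:300,220:450]
cv2.imwrite('pics/c3.png',cv2.resize(im,None,fx=3,fy=3,interpolation=3)[:,:,::-1])"
```

```text
t 4.78 pos [541.4 159.2 197.2] yang 1.88 F [ 0.37  0.15 -4.7 ] gap 33.8 ff 30.0 q7 1.37
units [ 9.560e-01 -7.022e+00  4.000e-03] yaw 0.76 maxrot tilt [ 2.1e-03  5.0e-04 -1.0e+00]
```

View pics/c3.png

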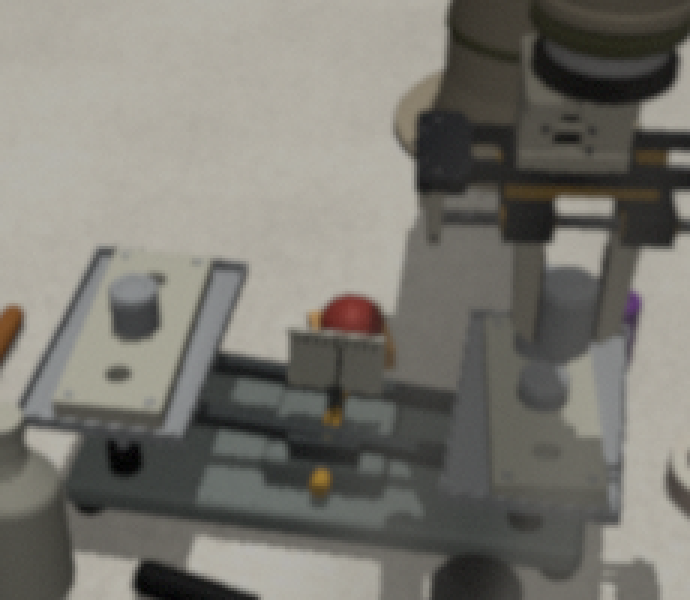

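```bash
python3 -c "
from h import *
f=lambda P:((proj('scene',P)-[220,100])*3).round(0).tolist()
print('tcp',f([541.4,159.2,197.2]),'hand top/shoulder/spigot end',f([[541.4,159.2,236],[541.4,159.2,189],[541.4,159.2,177]]))
print('knob60 top/shoulder',f([[440.4,126,161],[440.4,126,101]]))
print('t46 hole',f([541.5,159,101]))"
```

```text
tcp [[561.0, 332.0]] hand top/shoulder/spigot end [[569.0, 280.0], [559.0, 343.0], [557.0, 358.0]]
knob60 top/shoulder [[543.0, 274.0], [534.0, 344.0]]
t46 hole [[543.0, 449.0]]
```

The knob is in the hand and upright: its top at (570,280) and spigot end at about (570,355) match the predicted position. The emptied nest shows at (545,450). Next I move over the right far nest.

step_arm --increments '[{"jaw": -1, "delta_pos": [0.1, -0.7, 0], "yaw": 0.1}, {"jaw": -1, "delta_pos": [0.2, -1.5, 0], "yaw": 0.2}, {"jaw": -1, "delta_pos": [0.32, -2.3, 0], "yaw": 0.3}, {"jaw": -1, "delta_pos": [0.43, -3.1, 0], "yaw": 0.4}, {"jaw": -1, "delta_pos": [0.54, -3.9, 0], "yaw": 0.5}, {"jaw": -1, "delta_pos": [0.65, -4.7, 0], "yaw": 0.6}, {"jaw": -1, "delta_pos": [0.76, -5.5, 0], "yaw": 0.7}, {"jaw": -1, "delta_pos": [0.86, -6.3, 0], "yaw": 0.72}, {"jaw": -1, "delta_pos": [0.95, -6.9, 0], "yaw": 0.72}, {"jaw": -1, "delta_pos": [0.97, -7.0, 0], "yaw": 0.72}, {"jaw": -1, "delta_pos": [0.97, -7.0, 0], "yaw": 0.72}, {"jaw": -1, "delta_pos": [0.97, -7.0, 0.4], "yaw": 0.72}, {"jaw": -1, "delta_pos": [0.97, -7.0, 0.8], "yaw": 0.72}, {"jaw": -1, "delta_pos": [0.97, -7.0, 1.1], "yaw": 0.72}, {"jaw": -1, "delta_pos": [0.97, -7.0, 1.1], "yaw": 0.72}, {"jaw": -1, "delta_pos": [0.97, -7.0, 1.1], "yaw": 0.72}, {"jaw": -1, "delta_pos": [0.97, -7.0, 1.1], "yaw": 0.72}]'

```text
t: 6.25
tool_pos: [589.6, -118.2, 152.4]
tcp_rot: [-0.117, 0.993, 0.0, -0.0]
contact_force: [-0.1, 0.7, -2.6]
finger_gap: 0.36
finger_force: 30.0
```

```bash
python3 -c "
from h import *
units([590,-119.3,144],1.805)
s=capture('scene')[130:240,220:320]
t=capture('top')[190:300,370:440]
cv2.imwrite('pics/c4.png',cv2.resize(np.hstack([s,t]),None,fx=4.5,fy=4.5,interpolation=3)[:,:,::-1])
print(((proj('scene',[590,-119.3,124])-[220,130])*4.5),((proj('scene',[590,-119.3,119])-[220,130])*4.5))"
```

```text
t 6.25 pos [ 589.6 -118.2  152.4] yang 1.806 F [-0.11  0.7  -2.61] gap 33.5 ff 30.0 q7 1.8
units [-0.004 -0.029  0.211] yaw 0.01 maxrot tilt [-0.e+00  3.e-04 -1.e+00]
[[175.27206723 411.08109067]] [[176.29503669 419.73536304]]
```

View pics/c4.png

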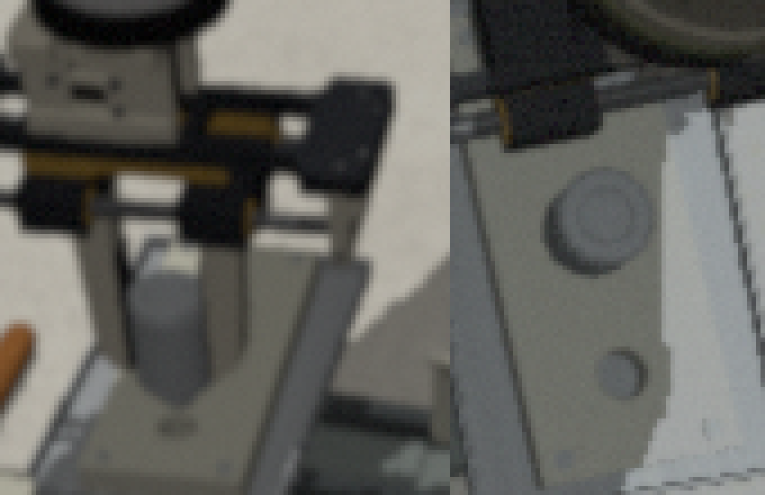

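The spigot hangs just over the dark nest (crop px (178,425)), and the knob is upright. I'll lower it gently and watch where the force sets in: TCP about 139 means the spigot is on the rack top, about 127 means the shoulder is home.

step_arm --increments '[{"jaw": -1, "delta_pos": [0, -0.02, 0.15], "yaw": 0}, {"jaw": -1, "delta_pos": [0, -0.02, 0.28], "yaw": 0}, {"jaw": -1, "delta_pos": [0, -0.02, 0.28], "yaw": 0}, {"jaw": -1, "delta_pos": [0, -0.02, 0.28], "yaw": 0}, {"jaw": -1, "delta_pos": [0, -0.02, 0.28], "yaw": 0}]'

```text
t: 6.77
tool_pos: [589.6, -120.0, 141.0]
tcp_rot: [-0.117, 0.993, 0.0, -0.0]
contact_force: [-0.2, 0.0, -3.8]
finger_gap: 0.357
finger_force: 30.0
```

step_arm --increments '[{"jaw": -1, "delta_pos": [0, 0, 0.04], "yaw": 0}, {"jaw": -1, "delta_pos": [0, 0, 0.08], "yaw": 0}, {"jaw": -1, "delta_pos": [0, 0, 0.08], "yaw": 0}, {"jaw": -1, "delta_pos": [0, 0, 0.08], "yaw": 0}]'

```text
t: 7.1
tool_pos: [589.7, -120.1, 137.9]
tcp_rot: [-0.117, 0.993, -0.0, 0.0]
contact_force: [0.4, -0.5, -1.7]
finger_gap: 0.359
finger_force: 30.0
```

step_arm --increments '[{"jaw": -1, "delta_pos": [0, 0, 0.04], "yaw": 0}, {"jaw": -1, "delta_pos": [0, 0, 0.08], "yaw": 0}, {"jaw": -1, "delta_pos": [0, 0, 0.08], "yaw": 0}, {"jaw": -1, "delta_pos": [0, 0, 0.08], "yaw": 0}]'

```text
t: 7.43
tool_pos: [589.7, -120.1, 134.6]
tcp_rot: [-0.117, 0.993, -0.0, 0.0]
contact_force: [0.0, -1.0, -1.3]
finger_gap: 0.365
finger_force: 30.0
```

step_arm --increments '[{"jaw": -1, "delta_pos": [0, 0, 0.04], "yaw": 0}, {"jaw": -1, "delta_pos": [0, 0, 0.05], "yaw": 0}, {"jaw": -1, "delta_pos": [0, 0, 0.05], "yaw": 0}]'

```text
t: 7.68
tool_pos: [589.7, -120.1, 132.6]
tcp_rot: [-0.117, 0.993, -0.0, 0.0]
contact_force: [0.7, -0.7, -0.1]
finger_gap: 0.361
finger_force: 30.0
```

```bash
python3 -c "
from h import *
units([590,-119.3,144],1.805)
s=capture('scene')[180:250,230:320]
cv2.imwrite('pics/c5.png',cv2.resize(s,None,fx=8,fy=8,interpolation=3)[:,:,::-1])"
```

```text
t 7.68 pos [ 589.7 -120.1  132.6] yang 1.805 F [ 0.69 -0.74 -0.12] gap 33.5 ff 30.0 q7 1.79
units [-0.012  0.018 -0.285] yaw -0.0 maxrot tilt [ 2.e-04 -1.e-04 -1.e+00]
```

View pics/c5.png

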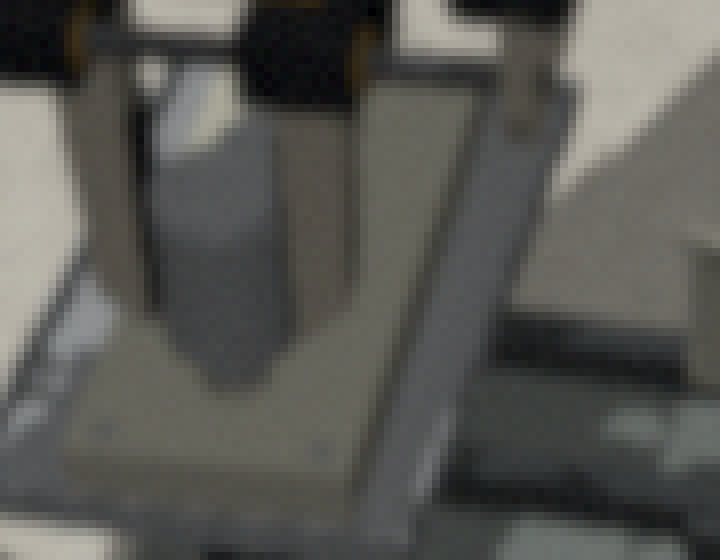

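It stands on the rack top: the spigot end is still visible at (238,388), and the force onset was at about 139. I'll feel around under this light push, starting toward +x (tool −x).

step_arm --increments '[{"jaw": -1, "delta_pos": [-0.02, 0, 0], "yaw": 0}, {"jaw": -1, "delta_pos": [-0.04, 0, 0], "yaw": 0}, {"jaw": -1, "delta_pos": [-0.04, 0, 0], "yaw": 0}]'

```text
t: 7.98
tool_pos: [590.9, -119.5, 132.5]
tcp_rot: [-0.117, 0.993, 0.0, -0.0]
contact_force: [-0.7, -0.2, -1.3]
finger_gap: 0.36
finger_force: 30.0
```

step_arm --increments '[{"jaw": -1, "delta_pos": [0, 0.02, 0], "yaw": 0}, {"jaw": -1, "delta_pos": [0, 0.04, 0], "yaw": 0}, {"jaw": -1, "delta_pos": [0, 0.04, 0], "yaw": 0}]'

```text
t: 8.23
tool_pos: [591.0, -118.0, 132.7]
tcp_rot: [-0.117, 0.993, -0.0, 0.0]
contact_force: [-0.4, -1.4, -0.6]
finger_gap: 0.362
finger_force: 30.0
```

step_arm --increments '[{"jaw": -1, "delta_pos": [0.02, 0, 0], "yaw": 0}, {"jaw": -1, "delta_pos": [0.04, 0, 0], "yaw": 0}, {"jaw": -1, "delta_pos": [0.04, 0, 0], "yaw": 0}]'

```text
t: 8.48
tool_pos: [589.6, -118.1, 132.8]
tcp_rot: [-0.117, 0.993, 0.0, 0.001]
contact_force: [1.8, -0.1, -0.7]
finger_gap: 0.367
finger_force: 30.0
```

step_arm --increments '[{"jaw": -1, "delta_pos": [-0.03, -0.025, 0], "yaw": 0}, {"jaw": -1, "delta_pos": [-0.07, -0.05, 0], "yaw": 0}, {"jaw": -1, "delta_pos": [-0.07, -0.05, 0], "yaw": 0}]'

```text
t: 8.73
tool_pos: [592.4, -119.8, 132.4]
tcp_rot: [-0.117, 0.993, 0.0, -0.0]
contact_force: [0.5, 0.1, -2.8]
finger_gap: 0.364
finger_force: 30.0
```

step_arm --increments '[{"jaw": -1, "delta_pos": [-0.02, 0, 0], "yaw": 0}, {"jaw": -1, "delta_pos": [-0.035, 0, 0], "yaw": 0}, {"jaw": -1, "delta_pos": [-0.035, 0, 0], "yaw": 0}]'

```text
t: 8.98
tool_pos: [593.6, -119.5, 132.4]
tcp_rot: [-0.117, 0.993, 0.0, -0.0]
contact_force: [-0.4, 0.5, -2.9]
finger_gap: 0.359
finger_force: 30.0
```

step_arm --increments '[{"jaw": -1, "delta_pos": [0, -0.02, 0], "yaw": 0}, {"jaw": -1, "delta_pos": [0, -0.04, 0], "yaw": 0}, {"jaw": -1, "delta_pos": [0, -0.04, 0], "yaw": 0}]'

```text
t: 9.23
tool_pos: [593.9, -120.9, 132.5]
tcp_rot: [-0.117, 0.993, 0.0, -0.0]
contact_force: [-0.9, 0.8, -4.0]
finger_gap: 0.359
finger_force: 30.0
```

step_arm --increments '[{"jaw": -1, "delta_pos": [0.02, 0, 0], "yaw": 0}, {"jaw": -1, "delta_pos": [0.04, 0, 0], "yaw": 0}, {"jaw": -1, "delta_pos": [0.04, 0, 0], "yaw": 0}]'

```text
t: 9.48
tool_pos: [592.9, -121.3, 132.8]
tcp_rot: [-0.117, 0.993, -0.0, 0.0]
contact_force: [0.6, 1.1, -3.8]
finger_gap: 0.361
finger_force: 30.0
```

step_arm --increments '[{"jaw": -1, "delta_pos": [0.02, 0, 0], "yaw": 0}, {"jaw": -1, "delta_pos": [0.04, 0, 0], "yaw": 0}, {"jaw": -1, "delta_pos": [0.04, 0, 0], "yaw": 0}]'

```text
t: 9.73
tool_pos: [591.5, -121.8, 132.9]
tcp_rot: [-0.117, 0.993, -0.0, 0.001]
contact_force: [2.6, 1.2, -4.2]
finger_gap: 0.361
finger_force: 30.0
```

The force is back to the bare knob weight (−4) and side forces have appeared, so the spigot dropped into the nest near (592.7,−120.3). I'll recentre and go down.

step_arm --increments '[{"jaw": -1, "delta_pos": [-0.03, 0.02, 0], "yaw": 0}, {"jaw": -1, "delta_pos": [-0.03, 0.02, 0.03], "yaw": 0}, {"jaw": -1, "delta_pos": [-0.03, 0.02, 0.06], "yaw": 0}, {"jaw": -1, "delta_pos": [-0.03, 0.02, 0.09], "yaw": 0}, {"jaw": -1, "delta_pos": [-0.03, 0.02, 0.09], "yaw": 0}]'

```text
t: 10.15
tool_pos: [591.6, -120.8, 128.6]
tcp_rot: [-0.117, 0.993, 0.0, -0.0]
contact_force: [0.2, 0.3, -2.7]
finger_gap: 0.361
finger_force: 30.0
```

step_arm --increments '[{"jaw": -1, "delta_pos": [0, 0, 0.03], "yaw": 0}, {"jaw": -1, "delta_pos": [0, 0, 0.06], "yaw": 0}, {"jaw": -1, "delta_pos": [0, 0, 0.08], "yaw": 0}, {"jaw": -1, "delta_pos": [0, 0, 0.08], "yaw": 0}]'

```text
t: 10.48
tool_pos: [592.0, -120.8, 125.8]
tcp_rot: [-0.117, 0.993, -0.0, -0.0]
contact_force: [0.4, -0.7, -1.1]
finger_gap: 0.359
finger_force: 30.0
```

step_arm --increments '[{"jaw": -1, "delta_pos": [0, 0, 0.03], "yaw": 0}, {"jaw": -1, "delta_pos": [0, 0, 0.06], "yaw": 0}, {"jaw": -1, "delta_pos": [0, 0, 0.08], "yaw": 0}, {"jaw": -1, "delta_pos": [0, 0, 0.08], "yaw": 0}]'

```text
t: 10.82
tool_pos: [592.0, -120.8, 122.5]
tcp_rot: [-0.117, 0.993, -0.0, -0.0]
contact_force: [0.1, -0.3, -1.6]
finger_gap: 0.364
finger_force: 30.0
```

step_arm --increments '[{"jaw": -1, "delta_pos": [0, 0, 0.04], "yaw": 0}, {"jaw": -1, "delta_pos": [0, 0, 0.08], "yaw": 0}, {"jaw": -1, "delta_pos": [0, 0, 0.12], "yaw": 0}, {"jaw": -1, "delta_pos": [0, 0, 0.12], "yaw": 0}, {"jaw": -1, "delta_pos": [0, 0, 0.12], "yaw": 0}]'

```text
t: 11.23
tool_pos: [592.1, -120.8, 117.8]
tcp_rot: [-0.117, 0.993, -0.0, 0.0]
contact_force: [0.1, -1.6, 0.1]
finger_gap: 0.363
finger_force: 30.0
```

```bash
python3 -c "
from h import *
units([592,-120.8,118],1.805)
s=capture('scene')[160:290,225:440]
cv2.imwrite('pics/c6.png',cv2.resize(s,None,fx=3.7,fy=3.7,interpolation=3)[:,:,::-1])"
```

```text
t 11.23 pos [ 592.1 -120.8  117.8] yang 1.805 F [ 0.14 -1.65  0.07] gap 33.7 ff 30.0 q7 1.79
units [ 0.002 -0.    -0.006] yaw -0.0 maxrot tilt [ 0.e+00 -1.e-04 -1.e+00]
```

View pics/c6.png

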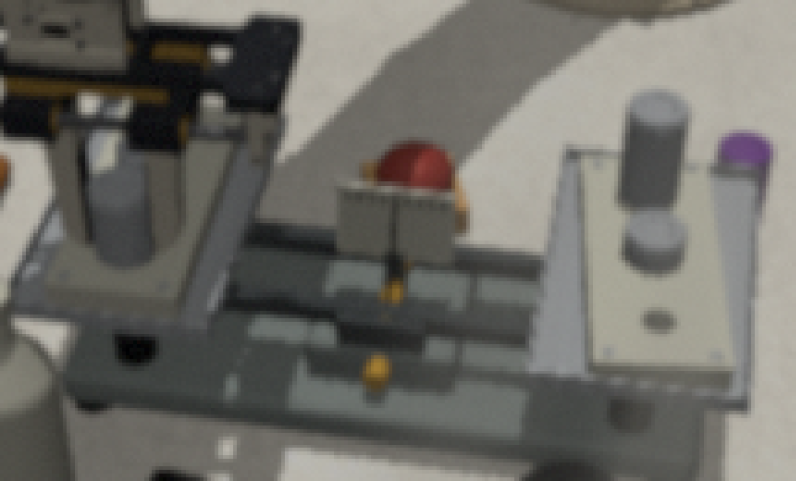

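Knob_46's shoulder is on the rack at (123,255) with no spigot showing, and the pointer is about central. I'll release and then rise.

step_arm --increments '[{"jaw": -0.25, "delta_pos": [0, 0, 0], "yaw": 0}, {"jaw": -0.15, "delta_pos": [0, 0, 0], "yaw": 0}, {"jaw": 0, "delta_pos": [0, 0, 0], "yaw": 0}, {"jaw": 0.3, "delta_pos": [0, 0, 0], "yaw": 0}, {"jaw": 0.5, "delta_pos": [0, 0, 0], "yaw": 0}, {"jaw": 0.5, "delta_pos": [0, 0, 0], "yaw": 0}, {"jaw": 0.5, "delta_pos": [0, 0, 0], "yaw": 0}, {"jaw": 0.5, "delta_pos": [0, 0, -0.3], "yaw": 0}, {"jaw": 0.5, "delta_pos": [0, 0, -0.9], "yaw": 0}, {"jaw": 0.5, "delta_pos": [0, 0, -1.8], "yaw": 0}, {"jaw": 0.5, "delta_pos": [0, 0, -2.7], "yaw": 0}, {"jaw": 0.5, "delta_pos": [0, 0, -3.5], "yaw": 0}, {"jaw": 0.5, "delta_pos": [0, 0, -3.5], "yaw": 0}, {"jaw": 0.5, "delta_pos": [0, 0, -3.5], "yaw": 0}, {"jaw": 0.5, "delta_pos": [0, 0, -3.5], "yaw": 0}, {"jaw": 0.5, "delta_pos": [0, 0, -3.5], "yaw": 0}, {"jaw": 0.5, "delta_pos": [0, 0, -3.5], "yaw": 0}, {"jaw": 0.5, "delta_pos": [0, 0, -3.5], "yaw": 0}, {"jaw": 0.5, "delta_pos": [0, 0, -3.5], "yaw": 0}, {"jaw": 0.5, "delta_pos": [0, 0, -3.5], "yaw": 0}]'

```text
t: 12.95
tool_pos: [591.9, -120.6, 257.3]
tcp_rot: [-0.117, 0.993, 0.0, -0.0]
contact_force: [0.0, -0.6, 0.4]
finger_gap: 0.754
finger_force: 0.0
```

```bash
python3 -c "
from h import *
units([592,-120.8,118],1.805)
s=capture('scene')[160:290,225:440]
cv2.imwrite('pics/c7.png',cv2.resize(s,None,fx=3.7,fy=3.7,interpolation=3)[:,:,::-1])"
```

```text
t 12.95 pos [ 591.9 -120.6  257.3] yang 1.805 F [ 0.   -0.58  0.43] gap 70.2 ff 0.0 q7 1.83
units [-0.005 -0.007  3.482] yaw -0.0 maxrot tilt [-9.e-04  2.e-04 -1.e+00]
```

View pics/c7.png

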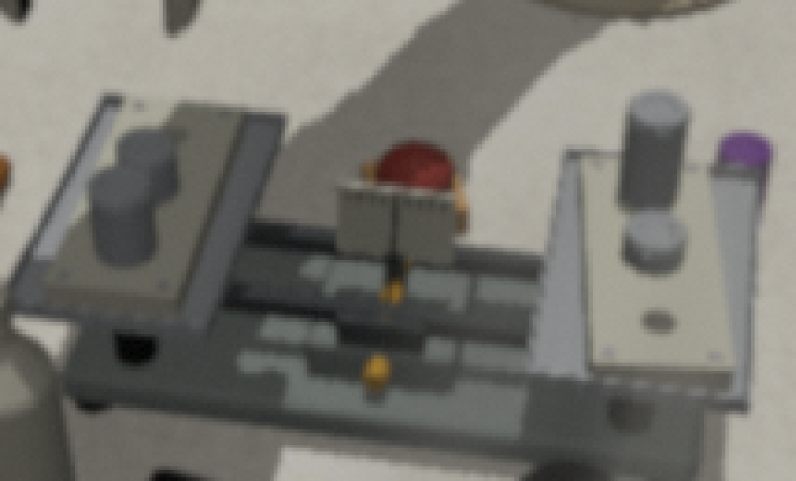

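All four knobs stand upright: knob_46 at (123,215) and knob_32 behind it at (147,165) on the right, knob_60 at (655,150) and knob_18 at (653,240) on the left. The pointer is centred and the hand is clear.

```bash
python3 -c "
from workcell import *
print(hand_in())"
```

```text
the job is handed in; nothing more can be done
None
```

I moved knob_46 from the left rack to the far nest of the right rack and handed the job in with the hand clear; by camera the knob is seated, all four knobs stand upright and the pans are level, but the hand-in returned no verdict.

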